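# Free the straightedge from the leaf press and park the press

### The job

A wooden straightedge has been left nipped in the leaf press: ease the press open so that it is not dragged out under pressure, draw it out and lay it flat in the blue tray. Then wind the press down until it bears firmly on its boards (but do not strain it), and back the handle off a quarter of a turn so that the press is parked without load; leave the boards in place and the things around undisturbed.

Things in the scene. Friction and masses are not known exactly. Their poses are not given: they have to be found in the camera images.
- press: Green desktop leaf press, fixed. Bed 200 (x) x 270 (y) x 22 mm; 20 mm columns at y = +-112 mm carry a cross beam along y (45 mm wide, underside z = 149 mm, top 183, brass nut to 189). Origin: centre of its underside on the table, z up. Open at -x (front, towards the tray) and +x. The vertical screw stands over the origin.
- handle_grip (a point): Point on the screw axis in the upright black wing handle above the beam: flat plate 90 mm long (x, red tip at +x), 14 mm thick (y), 36 mm high; the point is 14 mm below its top. Clockwise from above lowers platen and handle, 16 mm a turn. Friction 0.05 N m, stays where left. Angle at the stop unknown; there 0.1 N m more is about 40 N on the boards.
- platen: Steel pressing plate 120 (x) x 150 (y) x 18 mm on the lower end of the screw, guided by the columns, green cross bar on top (40 mm high overall). It does not turn. Origin: centre of its flat underside. At the start it nips the straightedge with 15 to 40 N. It can rise about 15 mm more.
- boards: Pack of two plywood pressing boards with card between, one loose block 160 (x) x 150 (y) x 36 mm, 0.8 kg, lying on the press bed. Origin: centre of its underside, top at z = 36 mm. The card gives slightly under load (by how much is not known); more than 120 N strains the press.
- straightedge: Brown wooden straightedge with a steel edge, 240 (x) x 28 (y) x 5 mm, about 60 g, loose. Origin: centre of its underside. It starts flat on top of the boards, under the platen; its -x end sticks out 75 to 100 mm beyond the front of the bed, 58 mm above the table with free air under it. Free of the platen it must come about 120 mm out towards -x before it can be lifted.
- tray: Open blue tool tray, fixed on the table, 320 (x) x 140 (y) x 25 mm outside, walls and floor 4 mm. Origin: centre of its underside; inner floor at z = 4 mm.
- slice_big: Loose wood slice, 76 mm across, 18 mm high; origin: centre of its underside. Bystander.
- slice_small: Loose wood slice, 56 mm across, 16 mm high; origin: centre of its underside. Bystander.
- glue_jar: Loose white glue jar with green cap, 56 mm across, 75 mm high; origin: centre of its underside. Bystander.
- screwdriver: Loose screwdriver with orange handle lying on the table, 200 mm long; origin under its middle. Bystander.

How it is judged:
On the way, in this order (a step that is already met when the one before it is completed fails the run):
1. the straightedge lies flat in the tray, let go (z of straightedge in the frame of tray between 0 and 0.01 m and x of straightedge in the frame of tray between -0.05 and 0.05 m and y of straightedge in the frame of tray between -0.06 and 0.06 m and contact force between the fingers and straightedge below 0.1 N), for 0.2 s.
2. the platen is wound down until it bears on the boards with more than 25 N (contact force between platen and boards above 25 N), for 0.1 s.
At the end, for the whole second after the job is handed in: Straightedge flat and still in the tray (origin under 10 mm above the tray underside, within 50 mm along and 60 mm across of its centre); after having borne on the boards with over 25 N, the platen stands still 2.4 to 5.2 mm clear of them (about a quarter turn); boards within 20 mm of their place (z of platen in the frame of boards between 0.0384 and 0.0412 m and z of straightedge in the frame of tray between 0 and 0.01 m and x of straightedge in the frame of tray between -0.05 and 0.05 m and y of straightedge in the frame of tray between -0.06 and 0.06 m and linear speed of straightedge below 0.02 m/s and linear speed of platen below 0.002 m/s and distance of boards from where it was at the start of the episode below 0.02 m); the robot touches nothing.
It fails at once if the straightedge is dragged more than 15 mm while the platen presses on it with more than 9 N (distance of straightedge from where it was at the start of the episode above 0.015 m and contact force between platen and straightedge above 9 N).
It fails at once if the press is strained: the platen bears on the boards with more than 120 N (contact force between platen and boards above 120 N).
It fails at once if the boards are shifted more than 20 mm (distance of boards from where it was at the start of the episode above 0.02 m).
It fails at once if a bystander is shifted more than 25 mm (distance of any of slice_big, slice_small, glue_jar, screwdriver from where it was at the start of the episode above 0.025 m).
It also fails if it takes over 72 s, if anything falls off the work surface, if the arm or the gripper's body presses on something with over 40 N, if the wrist force passes 120 N, or if a joint passes its speed limit or range.

### The arm

A 6-joint arm with a two-finger parallel gripper is mounted at the origin on the work surface. World frame = base frame: x ahead of the robot, y to its left, z up, the work surface at z = 0. Lengths are in m, angles in rad, forces in N, time in s.
With the tool pointing down it reaches from about 0.35 to 0.775 m from the base axis. Payload 5.5 kg.
Tool frame: the origin (TCP) lies midway between the tips of the shut fingers; the grasp point (between the pads) lies 19 mm behind it; z points along the fingers, y is the line along which they close (so a half turn about z gives the same grasp; the last joint's range is limited). The gripper opens to 85 mm and grips with 20 to 120 N. Pads are 22 mm wide; open, the fingers measure 114 mm over their backs; the gripper's body (76 mm by 85 mm) begins 54 mm behind the grasp point. The pads swing forward as they close: fully open they stand 13 mm farther back than shut.
Start: joints at [-1.357, 0.313, 0.046, 1.304, 0, 1.431], TCP at [0.199, -0.539, 0.231] pointing down, gripper open.
Joint ranges: [-2.76, 2.76], [-0.86, 1.69], [-1.03, 1.26], [-2.2, 2.34], [-1.47, 1.5], [-3.14, 3.14]. Speed limits (rad/s): [2.57, 2.57, 3.14, 3.14, 3.14, 3.14].

### API

Orientations are given as a unit quaternion [w, x, y, z].
In Python, from workcell import env gives the robot as it stands. The module is installed in compiled form; this text tells all that it offers.
- The arm moves only by the tool servo_tool, never from a script. Its argument "increments" is a list of rows, each an object of numbers: "grip": the closure, from 0 (fully open) to 1 (shut); "x", "y", "z": the shift along the tool's x, y, z in mm; "roll": the turn about the tool's z in degrees. In form: [{"grip": .., "x": .., "y": .., "z": .., "roll": ..}, ...]. A call has 1 to 5 rows; each row shifts and turns the commanded pose from where the row before left it, along the tool's axes as they then stand; what a row does not reach is not made up. A row lasts 1/12 s, in which the tool goes at most 41.7 mm and 7.16 degrees, less where a joint would pass 70% of its speed; a pose out of reach is approached as far as the arm can. A call is refused whole if a number of a shift passes 41.7 or a number of a turn 7.16, either way. A call with a gripper value outside its range is refused whole. The fingers move at their own pace and stop on an object; "grip_force" is the grip in N (left out, the last holds). Time passes only in rows, so rows that do not move let the fingers close. It gives the time, the measured TCP pose, the force, the opening and the grip force at its end, in the units of the state.
- env.get_state(): the state, without advancing time (a new reading comes with each control period).
- env.read_camera(name): name is "side" or "top"; returns the picture (480x640x3 uint8, red, green, blue); there is no depth.
- env.get_calibration(name): a dict with "vertical_fov" (degrees; the focal length in pixels is half the picture's height over the tangent of half this angle, whatever the lens; pixels are square), "cx", "cy" (the principal point, pixels), "rvec" (rotation vector, rad) and "tvec" (3), from world to camera coordinates, as OpenCV has them. Camera axes: x right, y down, z forward; pixel columns grow to the right and rows downward; lengths in m; the calibration is good to about 2 mm. A picture is of the moment at which its call begins. get_calibration takes no time and is no camera call.
- env.hand_in(): hands the job in; it is judged then, once.
The state is a dict: "clock": time; "joint_pos": joint angles; "qvel": joint speeds; "tau": joint torques, N m; "tcp_pos": TCP position; "orientation": TCP orientation; "wrist_force": force on the tool from outside, world axes, zero at the start; "ft_torque": the same for the moment, N m; "finger_gap": finger opening in m; "grip_force": force on a finger pad.
Only numpy, scipy, OpenCV 4.12 (cv2) and the standard library are available. Lean on these libraries where they do the work, as an engineer would, in place of code of your own. Each camera call takes 0.05 s, during which the arm holds its last target. There are 200 camera calls.

## Working session

There is one attempt and no reset: what is moved stays moved. The work goes in short steps, Python scripts to look and compute and a tool call to move; the robot and the scene stay as the last step left them, time stands still between calls to the robot, and variables do not carry over. Pictures are saved under pics/ and viewed, at most 10 in all, crops included, and the job is handed in when it is done.

Besides the shell and the picture viewer there is one more tool, called after "Call:" as a command line: name --argument value ..., lists and objects as JSON in quotes. servo_tool: Moves the arm, as the interface text tells. Its arguments: {"type":"object","properties":{"increments":{"type":"array"},"grip_force":{"type":"number"}},"required":["increments"]}

```bash
mkdir -p pics; cat > h.py <<'E'
import numpy as np, cv2
from workcell import env
def snap(n,f):
    im=env.read_camera(n); cv2.imwrite('pics/'+f,cv2.cvtColor(im,cv2.COLOR_RGB2BGR)); return im
def cal(n):
    c=env.get_calibration(n); f=240/np.tan(np.radians(c["vertical_fov"])/2)
    return np.array([[f,0,c["cx"]],[0,f,c["cy"]],[0,0,1]]),cv2.Rodrigues(np.array(c["rvec"],float))[0],np.array(c["tvec"],float).ravel(),c
def at(n,u,v,z):
    K,R,t,_=cal(n); d=R.T@np.linalg.inv(K)@np.array([u,v,1.]); o=-R.T@t
    return o+d*(z-o[2])/d[2]
def pr(n,p):
    K,R,t,_=cal(n); q=K@(R@np.array(p,float)+t); return q[:2]/q[2]
E
python3 - <<'E'
from h import *
for n in("side","top"):
    snap(n,n+'0.png'); K,R,t,c=cal(n); print(c,-R.T@t)
print(env.get_state())
E
```

```text
{'vertical_fov': 50.41537681481378, 'cx': 326.00589345007137, 'cy': 246.38504721034857, 'rvec': array([ 0.42207179, -2.7617112 ,  1.20334868]), 'tvec': array([0.54173719, 0.20889874, 1.15813673])} [0.33106071 0.83565167 0.93299713]
{'vertical_fov': 44.84487381661844, 'cx': 317.3044222493351, 'cy': 233.32873641240164, 'rvec': array([ 2.14499418, -2.20002113,  0.11626136]), 'tvec': array([0.07040072, 0.58182446, 1.46737909])} [0.43313302 0.06688374 1.51809081]
{'clock': 0.1, 'joint_pos': array([-1.35661562e+00,  3.13930231e-01,  4.50865200e-02,  1.30359222e+00,
        1.48423616e-06,  1.43121192e+00]), 'qvel': array([ 8.10880337e-04, -9.46290599e-04,  2.02706745e-03, -4.27815613e-04,
        3.08272456e-05,  3.65731523e-04]), 'tau': array([ 2.18031768e-03, -4.81722951e+01,  2.99245369e+01,  1.27310038e-02,
       -1.59753426e-04, -1.44307597e-05]), 'tcp_pos': array([ 0.19910075, -0.53894464,  0.23049275]), 'orientation': array([-8.19260621e-04,  9.84396695e-01,  1.75961570e-01, -2.98284497e-05]), 'wrist_force': array([ 0.08511105, -0.17941141,  0.70629073]), 'ft_torque': array([-0.03822552, -0.01601121, -0.02483891]), 'grip_force': 0.0, 'finger_gap': 0.08557427962759064}
```

View pics/top0.png

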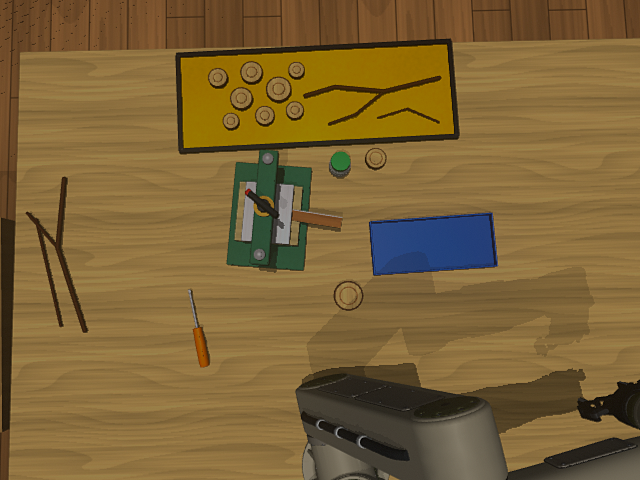

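View pics/side0.png

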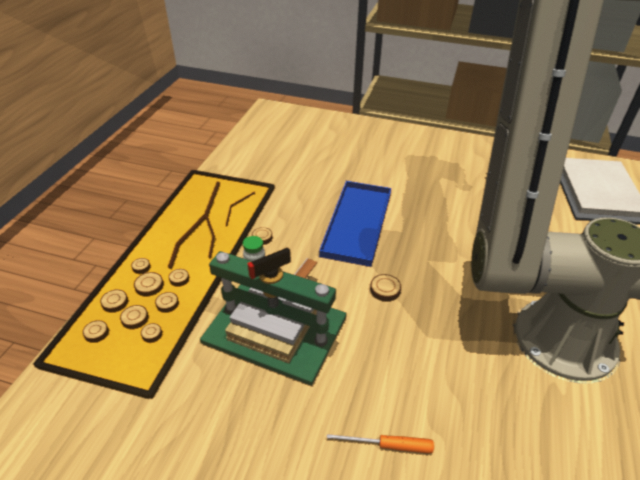

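The top view shows the press near (265,210), its front facing image right, with the straightedge end at (342,222). The tray is around (433,244) and the big slice at (348,295). The handle runs from its red tip at (248,192) to (282,226). I'll enlarge.

```bash
python3 - <<'E'
from h import *
im=cv2.imread('pics/top0.png')[140:290,220:420]
cv2.imwrite('pics/topc.png',cv2.resize(im,None,fx=4,fy=4,interpolation=cv2.INTER_CUBIC))
P=lambda s,u,v,z:print(s,np.round(at('top',u,v,z),4))
for s,u,v,z in [('redtip',248,191,.222),('h end',283,227,.222),('col1',267.5,158.5,.183),('col2',259,254.5,.183),('seEnd a',342,217,.063),('seEnd b',342,230,.063),('beds',236,163,.022),('',311,169,.022),('',304,270,.022),('',227,264,.022),('tray',369.5,222,.025),('',492,213,.025),('',497,266,.025),('',374,275,.025),('big',348.5,295.5,.018),('small',375.5,158.5,.016),('jar',340,160,.075)]: P(s,u,v,z)
E
```

```text
redtip [0.6638 0.2109 0.222 ]
h end [0.5801 0.1336 0.222 ]
col1 [0.7465 0.1686 0.183 ]
col2 [0.5224 0.192  0.183 ]
seEnd a [ 0.6198 -0.0074  0.063 ]
seEnd b [ 0.5869 -0.0064  0.063 ]
beds [0.7743 0.2634 0.022 ]
 [0.7535 0.0677 0.022 ]
 [0.4904 0.0922 0.022 ]
 [0.5108 0.2896 0.022 ]
tray [ 0.6099 -0.0801  0.025 ]
 [ 0.6254 -0.3986  0.025 ]
 [ 0.4879 -0.4038  0.025 ]
 [ 0.4729 -0.0869  0.025 ]
big [ 0.4223 -0.0203  0.018 ]
small [ 0.7787 -0.1026  0.016 ]
jar [ 0.7635 -0.0061  0.075 ]
```

View pics/topc.png

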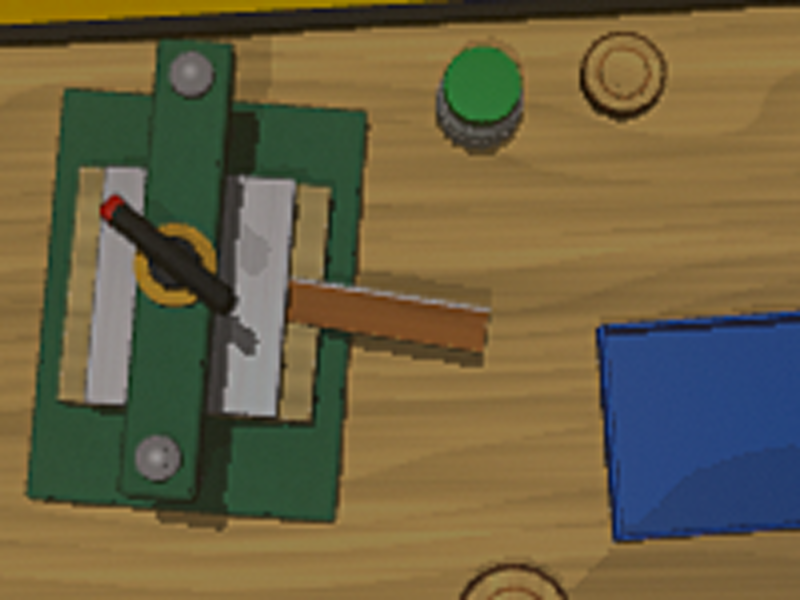

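The enlarged crop gives the handle from red tip (247.5,192) to far end (277,216). The longer dark streak is its shadow. The straightedge end spans (342.5,216.5) to (341,228). I need the side crop for the handle height.

```bash
python3 - <<'E'
from h import *
im=cv2.imread('pics/side0.png')[225:375,190:350]
cv2.imwrite('pics/sidec.png',cv2.resize(im,None,fx=4,fy=4,interpolation=cv2.INTER_CUBIC))
for z in (.215,.225,.235,.245):
    a=at('top',247.5,192,z);b=at('top',277,216.2,z);d=a-b
    m=(a+b)/2
    print(z,m.round(4),np.hypot(*d[:2]).round(4),np.degrees(np.arctan2(d[1],d[0])).round(1),'side px',pr('side',a).round(1),pr('side',b).round(1))
a=(at('top',342.5,216.5,.063)+at('top',341,228.3,.063))/2
b=(at('top',293,210,.063)+at('top',292.5,220,.063))/2
print(a,b,np.degrees(np.arctan2(*(b-a)[1::-1])))
E
```

```text
0.215 [0.6343 0.1799 0.215 ] 0.087 49.1 side px [249.1 271.8] [288.2 255.8]
0.225 [0.6327 0.1791 0.225 ] 0.0864 49.1 side px [249.7 268. ] [288.7 252.1]
0.235 [0.6312 0.1782 0.235 ] 0.0857 49.1 side px [250.4 264.2] [289.3 248.4]
0.245 [0.6296 0.1773 0.245 ] 0.085 49.1 side px [251.  260.3] [289.9 244.7]
[ 0.60614565 -0.00639093  0.063     ] [0.62801434 0.11661766 0.063     ] 79.91917619822408
```

View pics/sidec.png

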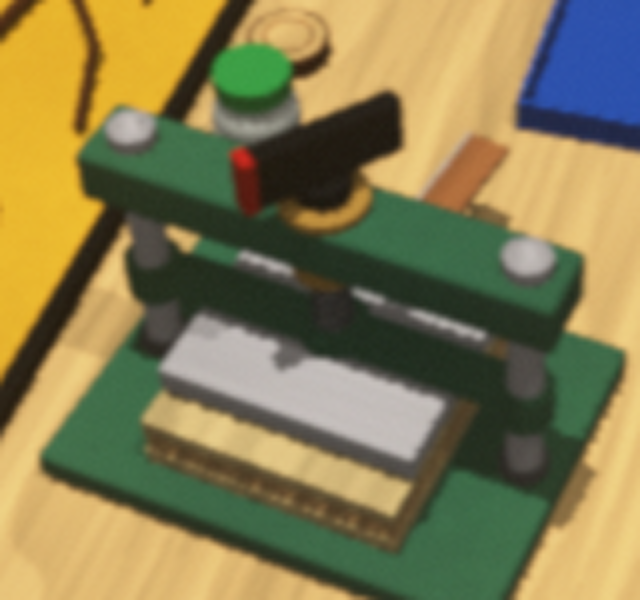

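```bash
cat >> h.py <<'E'
from scipy.spatial.transform import Rotation as Ro
import json
def pose():
    s=env.get_state(); w,x,y,z=s['orientation']; X=Ro.from_quat([x,y,z,w]).as_matrix()[:,0]
    return s['tcp_pos'],np.degrees(np.arctan2(X[1],X[0])),s
def plan(p,psi,dpsi,n,grip=None,p0=None,psi0=None):
    """straight tool-down move to p, turning yaw by dpsi, n rows; yaw start psi0"""
    a,ps,_=pose(); a=a if p0 is None else p0; ps=ps if psi0 is None else psi0
    d=(np.array(p)-a)/n; rows=[]
    for i in range(n):
        t=np.radians(ps+dpsi*i/n); c,s=np.cos(t),np.sin(t)
        r=dict(x=round((c*d[0]+s*d[1])*1e3,1),y=round((s*d[0]-c*d[1])*1e3,1),z=round(-d[2]*1e3,1),roll=round(-dpsi/n,2))
        if grip is not None:r['grip']=grip
        rows.append(r)
    for i in range(0,n,5): print(json.dumps(rows[i:i+5]))
E
python3 - <<'E'
from h import *
plan([.632,.1785,.275],0,209,30,0)
E
```

```text
[{"x": 21.8, "y": -17.4, "z": -1.5, "roll": -6.97, "grip": 0}, {"x": 23.8, "y": -14.7, "z": -1.5, "roll": -6.97, "grip": 0}, {"x": 25.4, "y": -11.7, "z": -1.5, "roll": -6.97, "grip": 0}, {"x": 26.6, "y": -8.5, "z": -1.5, "roll": -6.97, "grip": 0}, {"x": 27.4, "y": -5.2, "z": -1.5, "roll": -6.97, "grip": 0}]
[{"x": 27.9, "y": -1.8, "z": -1.5, "roll": -6.97, "grip": 0}, {"x": 27.9, "y": 1.5, "z": -1.5, "roll": -6.97, "grip": 0}, {"x": 27.5, "y": 4.9, "z": -1.5, "roll": -6.97, "grip": 0}, {"x": 26.7, "y": 8.2, "z": -1.5, "roll": -6.97, "grip": 0}, {"x": 25.5, "y": 11.4, "z": -1.5, "roll": -6.97, "grip": 0}]
[{"x": 23.9, "y": 14.4, "z": -1.5, "roll": -6.97, "grip": 0}, {"x": 22.0, "y": 17.2, "z": -1.5, "roll": -6.97, "grip": 0}, {"x": 19.8, "y": 19.7, "z": -1.5, "roll": -6.97, "grip": 0}, {"x": 17.2, "y": 22.0, "z": -1.5, "roll": -6.97, "grip": 0}, {"x": 14.4, "y": 23.9, "z": -1.5, "roll": -6.97, "grip": 0}]
[{"x": 11.4, "y": 25.5, "z": -1.5, "roll": -6.97, "grip": 0}, {"x": 8.2, "y": 26.7, "z": -1.5, "roll": -6.97, "grip": 0}, {"x": 4.9, "y": 27.5, "z": -1.5, "roll": -6.97, "grip": 0}, {"x": 1.6, "y": 27.9, "z": -1.5, "roll": -6.97, "grip": 0}, {"x": -1.8, "y": 27.9, "z": -1.5, "roll": -6.97, "grip": 0}]
[{"x": -5.2, "y": 27.4, "z": -1.5, "roll": -6.97, "grip": 0}, {"x": -8.5, "y": 26.6, "z": -1.5, "roll": -6.97, "grip": 0}, {"x": -11.6, "y": 25.4, "z": -1.5, "roll": -6.97, "grip": 0}, {"x": -14.6, "y": 23.8, "z": -1.5, "roll": -6.97, "grip": 0}, {"x": -17.4, "y": 21.8, "z": -1.5, "roll": -6.97, "grip": 0}]
[{"x": -19.9, "y": 19.6, "z": -1.5, "roll": -6.97, "grip": 0}, {"x": -22.2, "y": 17.0, "z": -1.5, "roll": -6.97, "grip": 0}, {"x": -24.1, "y": 14.2, "z": -1.5, "roll": -6.97, "grip": 0}, {"x": -25.6, "y": 11.2, "z": -1.5, "roll": -6.97, "grip": 0}, {"x": -26.8, "y": 8.0, "z": -1.5, "roll": -6.97, "grip": 0}]
```

Call:
servo_tool --increments '[{"x": 22,"y": -17.5,"z": -1.5,"roll": -7,"grip": 0},{"x": 24,"y": -14.5,"z": -1.5,"roll": -7,"grip": 0},{"x": 25.5,"y": -11.5,"z": -1.5,"roll": -7,"grip": 0},{"x": 26.5,"y": -8.5,"z": -1.5,"roll": -7,"grip": 0},{"x": 27.5,"y": -5,"z": -1.5,"roll": -7,"grip": 0}]'

```text
clock: 0.52
tcp_pos: [0.2722, -0.4185, 0.2383]
orientation: [-0.0, 0.885, 0.466, 0.0]
wrist_force: [0.3, -0.3, -0.7]
finger_gap: 0.0855
grip_force: 0.0
```

Call:
servo_tool --increments '[{"x": 28,"y": -2,"z": -1.5,"roll": -7,"grip": 0},{"x": 28,"y": 1.5,"z": -1.5,"roll": -7,"grip": 0},{"x": 27.5,"y": 5,"z": -1.5,"roll": -7,"grip": 0},{"x": 26.5,"y": 8,"z": -1.5,"roll": -7,"grip": 0},{"x": 25.5,"y": 11.5,"z": -1.5,"roll": -7,"grip": 0}]'

```text
clock: 0.93
tcp_pos: [0.3437, -0.2984, 0.246]
orientation: [-0.0, 0.703, 0.711, 0.0]
wrist_force: [-0.0, -0.2, -0.1]
finger_gap: 0.0856
grip_force: 0.0
```

Call:
servo_tool --increments '[{"x": 24,"y": 14.5,"z": -1.5,"roll": -7,"grip": 0},{"x": 22,"y": 17,"z": -1.5,"roll": -7,"grip": 0},{"x": 20,"y": 19.5,"z": -1.5,"roll": -7,"grip": 0},{"x": 17,"y": 22,"z": -1.5,"roll": -7,"grip": 0},{"x": 14.5,"y": 24,"z": -1.5,"roll": -7,"grip": 0}]'

```text
clock: 1.35
tcp_pos: [0.4148, -0.1783, 0.2536]
orientation: [-0.0, 0.457, 0.889, -0.0]
wrist_force: [-0.7, -0.2, -0.4]
finger_gap: 0.0854
grip_force: 0.0
```

Call:
servo_tool --increments '[{"x": 11.5,"y": 25.5,"z": -1.5,"roll": -7,"grip": 0},{"x": 8,"y": 26.5,"z": -1.5,"roll": -7,"grip": 0},{"x": 5,"y": 27.5,"z": -1.5,"roll": -7,"grip": 0},{"x": 1.5,"y": 28,"z": -1.5,"roll": -7,"grip": 0},{"x": -2,"y": 28,"z": -1.5,"roll": -7,"grip": 0}]'

```text
clock: 1.77
tcp_pos: [0.486, -0.0581, 0.261]
orientation: [-0.0, 0.168, 0.986, -0.0]
wrist_force: [0.7, -0.5, -1.3]
finger_gap: 0.0854
grip_force: 0.0
```

Call:
servo_tool --increments '[{"x": -5,"y": 27.5,"z": -1.5,"roll": -7,"grip": 0},{"x": -8.5,"y": 26.5,"z": -1.5,"roll": -7,"grip": 0},{"x": -11.5,"y": 25.5,"z": -1.5,"roll": -7,"grip": 0},{"x": -14.5,"y": 24,"z": -1.5,"roll": -7,"grip": 0},{"x": -17.5,"y": 22,"z": -1.5,"roll": -7,"grip": 0}]'

```text
clock: 2.18
tcp_pos: [0.5562, 0.0629, 0.2684]
orientation: [-0.0, -0.136, 0.991, 0.0]
wrist_force: [0.4, -0.3, -0.6]
finger_gap: 0.0854
grip_force: 0.0
```

Call:
servo_tool --increments '[{"x": -20,"y": 19.5,"z": -1.5,"roll": -7,"grip": 0},{"x": -22,"y": 17,"z": -1.5,"roll": -7,"grip": 0},{"x": -24,"y": 14,"z": -1.5,"roll": -7,"grip": 0},{"x": -25.5,"y": 11,"z": -1.5,"roll": -7,"grip": 0},{"x": -27,"y": 8,"z": -1.5,"roll": -7,"grip": 0}]'

```text
clock: 2.6
tcp_pos: [0.6266, 0.1831, 0.2757]
orientation: [-0.001, -0.428, 0.904, 0.0]
wrist_force: [-0.1, -0.6, -0.4]
finger_gap: 0.0852
grip_force: 0.0
```

Call:
servo_tool --increments '[{"y": -7.0,"roll": 1.5,"grip": 0},{"z": 24},{"z": 24},{"z": 23},{"z": 0}]'

```text
invalid input at $.increments[0]: expected keys grip, x, y, z, roll
```

```bash
python3 - <<'E'
from h import *
p,y,s=pose(); print(p,y,s['joint_pos'],s['wrist_force'],s['ft_torque'])
im=snap('top','t1.png')[140:290,200:400]; im2=snap('side','s1.png')[215:365,190:390]
o=np.vstack([im,im2])[:,:,::-1]; cv2.imwrite('pics/c1.png',cv2.resize(o,None,fx=2,fy=2,interpolation=cv2.INTER_CUBIC))
E
```

```text
[0.62664351 0.18309587 0.27574042] -129.37922745996408 [ 1.61495670e-01  4.71826669e-01  3.88663467e-01  1.48862830e+00
 -1.58159047e-04 -7.22003172e-01] [-0.09640716 -0.61218021 -0.41613987] [ 0.00317789 -0.04213457 -0.01136619]
```

View pics/c1.png

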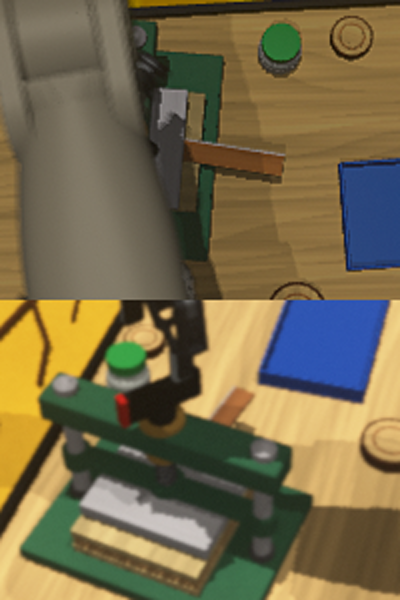

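The move was refused because every row needs all keys. The side crop shows the open gripper standing over the handle, so I'm resending with full rows.

Call:
servo_tool --increments '[{"x": 0,"y": -7.0,"z": 0,"roll": 1.5,"grip": 0},{"x": 0,"y": 0,"z": 24,"roll": 0,"grip": 0},{"x": 0,"y": 0,"z": 24,"roll": 0,"grip": 0},{"x": 0,"y": 0,"z": 23,"roll": 0,"grip": 0},{"x": 0,"y": 0,"z": 0,"roll": 0,"grip": 0}]'

```text
clock: 3.12
tcp_pos: [0.6288, 0.1753, 0.2]
orientation: [-0.004, -0.411, 0.912, 0.001]
wrist_force: [-0.8, 0.3, -1.1]
finger_gap: 0.0857
grip_force: 0.0
```

Call:
servo_tool --increments '[{"x": 0,"y": 0,"z": 0,"roll": 0,"grip": 0.5},{"x": 0,"y": 0,"z": 0,"roll": 0,"grip": 0.7},{"x": 0,"y": 0,"z": 0,"roll": 0,"grip": 0.8},{"x": 0,"y": 0,"z": 0,"roll": 0,"grip": 1},{"x": 0,"y": 0,"z": 0,"roll": 0,"grip": 1}]' --grip_force 30

```text
clock: 3.53
tcp_pos: [0.6325, 0.1774, 0.2068]
orientation: [0.001, -0.413, 0.911, -0.0]
wrist_force: [-0.5, 0.2, -0.5]
finger_gap: 0.0256
grip_force: 0.0
```

Call:
servo_tool --increments '[{"x": 0,"y": 0,"z": 0,"roll": 0,"grip": 1},{"x": 0,"y": 0,"z": 0,"roll": 0,"grip": 1},{"x": 0,"y": 0,"z": 0,"roll": 0,"grip": 1}]'

```text
clock: 3.78
tcp_pos: [0.6313, 0.1784, 0.2065]
orientation: [0.001, -0.413, 0.911, 0.001]
wrist_force: [-4.2, 2.4, 6.2]
finger_gap: 0.0137
grip_force: 32.1
```

```bash
python3 - <<'E'
from h import *
p,y,s=pose(); print(p,y,s['wrist_force'],s['ft_torque'],s['finger_gap'],s['joint_pos'][5])
E
```

```text
[0.63133635 0.17835342 0.20653363] -131.17747292148692 [-4.23031167  2.37159885  6.18199441] [0.5238218  0.71408203 0.0257354 ] 0.013733197807810611 -0.6996310851583631
```

Call:
servo_tool --increments '[{"x": 0,"y": 0,"z": -0.3,"roll": -7,"grip": 1},{"x": 0,"y": 0,"z": -0.3,"roll": -7,"grip": 1},{"x": 0,"y": 0,"z": -0.3,"roll": -7,"grip": 1},{"x": 0,"y": 0,"z": -0.3,"roll": -7,"grip": 1},{"x": 0,"y": 0,"z": -0.3,"roll": -7,"grip": 1}]' --grip_force 60

```text
clock: 4.2
tcp_pos: [0.6328, 0.1778, 0.2082]
orientation: [0.001, -0.67, 0.742, -0.001]
wrist_force: [0.7, 0.6, 4.3]
finger_gap: 0.0133
grip_force: 61.6
```

```bash
python3 - <<'E'
from h import *
p,y,s=pose(); print(p,y,s['wrist_force'],s['ft_torque'],s['finger_gap'],s['joint_pos'][5])
E
```

```text
[0.63279542 0.17776705 0.2081944 ] -95.88591529444396 [0.73189196 0.58050788 4.34912019] [ 0.21656663 -0.11888507 -0.09490192] 0.013309937160993308 -1.3162516232536394
```

Call:
servo_tool --increments '[{"x": 0,"y": 0,"z": -0.3,"roll": -7,"grip": 1},{"x": 0,"y": 0,"z": -0.3,"roll": -7,"grip": 1},{"x": 0,"y": 0,"z": -0.3,"roll": -7,"grip": 1},{"x": 0,"y": 0,"z": -0.3,"roll": -7,"grip": 1},{"x": 0,"y": 0,"z": -0.3,"roll": -7,"grip": 1}]'

```text
clock: 4.62
tcp_pos: [0.6343, 0.1781, 0.2098]
orientation: [-0.002, 0.862, -0.507, 0.002]
wrist_force: [5.8, 2.0, 1.9]
finger_gap: 0.0128
grip_force: 61.3
```

Call:
servo_tool --increments '[{"x": 0,"y": 0,"z": -0.3,"roll": -7,"grip": 1},{"x": 0,"y": 0,"z": -0.3,"roll": -7,"grip": 1},{"x": 0,"y": 0,"z": -0.3,"roll": -7,"grip": 1},{"x": 0,"y": 0,"z": -0.3,"roll": -7,"grip": 1},{"x": 0,"y": 0,"z": -0.3,"roll": -7,"grip": 1}]'

```text
clock: 5.03
tcp_pos: [0.6354, 0.1792, 0.2113]
orientation: [-0.003, 0.975, -0.224, 0.004]
wrist_force: [9.6, 7.2, 0.5]
finger_gap: 0.0131
grip_force: 61.0
```

```bash
python3 - <<'E'
from h import *
p,y,s=pose(); print(p,y,s['wrist_force'],s['ft_torque'],s['finger_gap'],s['joint_pos'][5])
E
```

```text
[0.63540961 0.17921857 0.21132769] -25.856621738717784 [9.57655724 7.17433168 0.45599741] [ 1.29151235 -1.27764741 -0.10940378] 0.013064086466679007 -2.5379740090853273
```

Call:
servo_tool --increments '[{"x": 0,"y": 0,"z": 0,"roll": 0,"grip": 0.6},{"x": 0,"y": 0,"z": 0,"roll": 0,"grip": 0.3},{"x": 0,"y": 0,"z": 0,"roll": 0,"grip": 0.2},{"x": 0,"y": 0,"z": 0,"roll": 0,"grip": 0.2},{"x": 0,"y": 0,"z": -20,"roll": 0,"grip": 0.2}]'

```text
clock: 5.45
tcp_pos: [0.6295, 0.1768, 0.2255]
orientation: [0.002, 0.974, -0.227, -0.004]
wrist_force: [0.1, -0.2, -0.4]
finger_gap: 0.0686
grip_force: 0.0
```

Call:
servo_tool --increments '[{"x": 0,"y": 0,"z": -30,"roll": 0,"grip": 0.2},{"x": 0,"y": 0,"z": -25,"roll": 0,"grip": 0},{"x": 0,"y": 0,"z": 0,"roll": 0,"grip": 0}]'

```text
clock: 5.7
tcp_pos: [0.6334, 0.1775, 0.2906]
orientation: [-0.001, 0.974, -0.227, 0.004]
wrist_force: [0.0, -0.5, 1.4]
finger_gap: 0.0854
grip_force: 0.0
```

```bash
python3 - <<'E'
from h import *
p,y,s=pose(); print(p,y,s['wrist_force'],s['ft_torque'],s['joint_pos'][5])
plan([.612,.028,.275],0,260-360-y,11,0)
E
```

```text
[0.63335489 0.17746019 0.29064458] -26.281302990775096 [ 0.03235742 -0.53832423  1.41441423] [-0.03296011 -0.00114624 -0.01461438] -2.5315223548170884
[{"x": 4.3, "y": 13.0, "z": 1.4, "roll": 6.7, "grip": 0}, {"x": 5.8, "y": 12.5, "z": 1.4, "roll": 6.7, "grip": 0}, {"x": 7.2, "y": 11.7, "z": 1.4, "roll": 6.7, "grip": 0}, {"x": 8.5, "y": 10.8, "z": 1.4, "roll": 6.7, "grip": 0}, {"x": 9.7, "y": 9.7, "z": 1.4, "roll": 6.7, "grip": 0}]
[{"x": 10.8, "y": 8.5, "z": 1.4, "roll": 6.7, "grip": 0}, {"x": 11.7, "y": 7.2, "z": 1.4, "roll": 6.7, "grip": 0}, {"x": 12.4, "y": 5.8, "z": 1.4, "roll": 6.7, "grip": 0}, {"x": 13.0, "y": 4.3, "z": 1.4, "roll": 6.7, "grip": 0}, {"x": 13.4, "y": 2.7, "z": 1.4, "roll": 6.7, "grip": 0}]
[{"x": 13.7, "y": 1.2, "z": 1.4, "roll": 6.7, "grip": 0}]
```

Call:
servo_tool --increments '[{"x": 4.5,"y": 13,"z": 0,"roll": 6.7,"grip": 0},{"x": 6,"y": 12.5,"z": 0,"roll": 6.7,"grip": 0},{"x": 7,"y": 11.5,"z": 0,"roll": 6.7,"grip": 0},{"x": 8.5,"y": 11,"z": 0,"roll": 6.7,"grip": 0},{"x": 9.5,"y": 9.5,"z": 0,"roll": 6.7,"grip": 0}]'

```text
clock: 6.12
tcp_pos: [0.622, 0.1088, 0.2843]
orientation: [0.0, 0.866, -0.501, -0.0]
wrist_force: [-0.2, -0.7, 0.3]
finger_gap: 0.0853
grip_force: 0.0
```

Call:
servo_tool --increments '[{"x": 11,"y": 8.5,"z": 0,"roll": 6.7,"grip": 0},{"x": 11.5,"y": 7,"z": 0,"roll": 6.7,"grip": 0},{"x": 12.5,"y": 6,"z": 0,"roll": 6.7,"grip": 0},{"x": 13,"y": 4.5,"z": 0,"roll": 6.7,"grip": 0},{"x": 13.5,"y": 2.5,"z": 0,"roll": 6.7,"grip": 0}]'

```text
clock: 6.53
tcp_pos: [0.6124, 0.0408, 0.2843]
orientation: [-0.0, -0.684, 0.729, 0.0]
wrist_force: [-0.1, 0.1, -0.3]
finger_gap: 0.0856
grip_force: 0.0
```

Call:
servo_tool --increments '[{"x": 13.5,"y": 1,"z": 10,"roll": 6.7,"grip": 0},{"x": 0,"y": 0,"z": 40,"roll": 0,"grip": 0},{"x": 0,"y": 0,"z": 40,"roll": 0,"grip": 0},{"x": 0,"y": 0,"z": 40,"roll": 0,"grip": 0},{"x": 0,"y": 0,"z": 0,"roll": 0,"grip": 0}]'

```text
clock: 6.95
tcp_pos: [0.6043, 0.0283, 0.1455]
orientation: [-0.006, -0.643, 0.766, 0.006]
wrist_force: [-2.8, 0.0, -1.8]
finger_gap: 0.0855
grip_force: 0.0
```

```bash
python3 - <<'E'
from h import *
p,y,s=pose(); print(p,y,s['joint_pos'][5])
im=snap('top','t2.png')[140:290,220:420]; im2=snap('side','s2.png')[175:325,190:390]
o=np.vstack([im,im2])[:,:,::-1]; cv2.imwrite('pics/c2.png',cv2.resize(o,None,fx=2,fy=2,interpolation=cv2.INTER_CUBIC))
E
```

```text
[0.60433727 0.02829279 0.14549287] -99.99480271528316 -1.4820275902485316
```

View pics/c2.png

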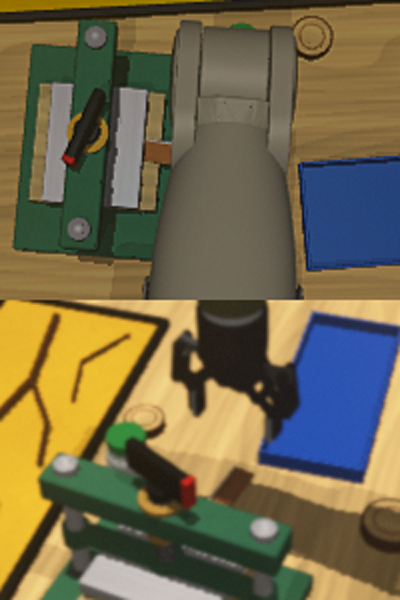

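The handle has turned about 105° (red tip now lower left) and the straightedge is still in place. The gripper hangs above its overhanging end.

Call:
servo_tool --increments '[{"x": 0,"y": 0,"z": 30,"roll": 0,"grip": 0},{"x": 0,"y": 0,"z": 30,"roll": 0,"grip": 0.2},{"x": 0,"y": 0,"z": 20,"roll": 0,"grip": 0.2},{"x": 0,"y": 0,"z": 0,"roll": 0,"grip": 0.2},{"x": 0,"y": 0,"z": 0,"roll": 0,"grip": 0.2}]'

```text
clock: 7.47
tcp_pos: [0.6126, 0.0281, 0.0771]
orientation: [0.001, -0.643, 0.766, -0.001]
wrist_force: [0.9, 0.7, 1.0]
finger_gap: 0.0681
grip_force: 0.0
```

```bash
python3 - <<'E'
from h import *
p,y,s=pose(); print(p,y,s['joint_pos'][5])
E
```

```text
[0.61261626 0.0280814  0.07705849] -99.93126957153038 -1.482416390126653
```

Call:
servo_tool --increments '[{"x": 0,"y": 0,"z": 15,"roll": 0,"grip": 0.2},{"x": 0,"y": 0,"z": 10,"roll": 0,"grip": 0.2},{"x": 0,"y": 0,"z": 0,"roll": 0,"grip": 0.4},{"x": 0,"y": 0,"z": 0,"roll": 0,"grip": 0.55},{"x": 0,"y": 0,"z": 0,"roll": 0,"grip": 1}]' --grip_force 40

```text
clock: 7.88
tcp_pos: [0.6121, 0.0281, 0.0513]
orientation: [0.001, -0.643, 0.766, -0.001]
wrist_force: [0.4, 0.1, 0.1]
finger_gap: 0.0323
grip_force: 0.0
```

Call:
servo_tool --increments '[{"x": 0,"y": 0,"z": 0,"roll": 0,"grip": 1},{"x": 0,"y": 0,"z": 0,"roll": 0,"grip": 1},{"x": 0,"y": 0,"z": 0,"roll": 0,"grip": 1}]'

```text
clock: 8.13
tcp_pos: [0.6119, 0.0281, 0.0506]
orientation: [0.001, -0.643, 0.766, -0.001]
wrist_force: [0.8, -0.9, 0.2]
finger_gap: 0.0268
grip_force: 39.6
```

```bash
python3 - <<'E'
from h import *
p,y,s=pose(); print(p,y,s['wrist_force'],s['ft_torque'])
E
```

```text
[0.61187227 0.02806746 0.05059847] -99.93573247069409 [ 0.82266007 -0.90730143  0.18545715] [ 0.01472549 -0.13366147 -0.07324092]
```

Call:
servo_tool --increments '[{"x": 4,"y": 0,"z": 0,"roll": 0,"grip": 1},{"x": 4,"y": 0,"z": 0,"roll": 0,"grip": 1},{"x": 4,"y": 0,"z": 0,"roll": 0,"grip": 1}]'

```text
clock: 8.38
tcp_pos: [0.609, 0.0161, 0.0499]
orientation: [0.0, -0.643, 0.766, 0.0]
wrist_force: [-0.1, 0.6, 1.4]
finger_gap: 0.0264
grip_force: 39.6
```

Call:
servo_tool --increments '[{"x": 14,"y": 0,"z": 0,"roll": 0,"grip": 1},{"x": 14,"y": 0,"z": 0,"roll": 0,"grip": 1},{"x": 14,"y": 0,"z": 0,"roll": 0,"grip": 1},{"x": 14,"y": 0,"z": 0,"roll": 0,"grip": 1},{"x": 14,"y": 0,"z": 0,"roll": 0,"grip": 1}]'

```text
clock: 8.8
tcp_pos: [0.5963, -0.0547, 0.0496]
orientation: [-0.0, -0.643, 0.766, 0.0]
wrist_force: [-0.2, 0.1, 0.1]
finger_gap: 0.0269
grip_force: 39.5
```

Call:
servo_tool --increments '[{"x": 14,"y": 0,"z": 0,"roll": 0,"grip": 1},{"x": 14,"y": 0,"z": 0,"roll": 0,"grip": 1},{"x": 14,"y": 0,"z": 0,"roll": 0,"grip": 1},{"x": 14,"y": 0,"z": 0,"roll": 0,"grip": 1},{"x": 14,"y": 0,"z": 0,"roll": 0,"grip": 1}]'

```text
clock: 9.22
tcp_pos: [0.5844, -0.1232, 0.0497]
orientation: [-0.0, -0.643, 0.766, -0.0]
wrist_force: [1.0, 0.7, 0.1]
finger_gap: 0.0265
grip_force: 39.4
```

Call:
servo_tool --increments '[{"x": 0,"y": 0,"z": -10,"roll": 0,"grip": 1},{"x": 10,"y": 0,"z": -20,"roll": 0,"grip": 1},{"x": 0,"y": 0,"z": 0,"roll": 0,"grip": 1}]'

```text
clock: 9.47
tcp_pos: [0.585, -0.1336, 0.0833]
orientation: [0.001, -0.643, 0.766, -0.002]
wrist_force: [1.7, -0.7, -0.2]
finger_gap: 0.0267
grip_force: 39.5
```

```bash
python3 - <<'E'
from h import *
p,y,s=pose(); print(p,y,s['wrist_force'],s['ft_torque'])
im=snap('top','t3.png')[140:290,220:520]; im2=snap('side','s3.png')[160:330,190:490]
o=np.vstack([im,im2])[:,:,::-1]; cv2.imwrite('pics/c3.png',cv2.resize(o,None,fx=1.8,fy=1.8,interpolation=cv2.INTER_CUBIC))
plan([.557,-.326,.08],0,-93+100,8,1)
E
```

```text
[ 0.58502488 -0.13363132  0.08334696] -100.0045767034083 [ 1.65555463 -0.67681215 -0.15943863] [-0.10841486 -0.02704597 -0.06074119]
[{"x": 24.5, "y": -0.9, "z": 0.1, "roll": -0.88, "grip": 1}, {"x": 24.5, "y": -0.5, "z": 0.1, "roll": -0.88, "grip": 1}, {"x": 24.5, "y": -0.1, "z": 0.1, "roll": -0.88, "grip": 1}, {"x": 24.5, "y": 0.3, "z": 0.1, "roll": -0.88, "grip": 1}, {"x": 24.5, "y": 0.6, "z": 0.1, "roll": -0.88, "grip": 1}]
[{"x": 24.5, "y": 1.0, "z": 0.1, "roll": -0.88, "grip": 1}, {"x": 24.5, "y": 1.4, "z": 0.1, "roll": -0.88, "grip": 1}, {"x": 24.4, "y": 1.8, "z": 0.1, "roll": -0.88, "grip": 1}]
```

View pics/c3.png

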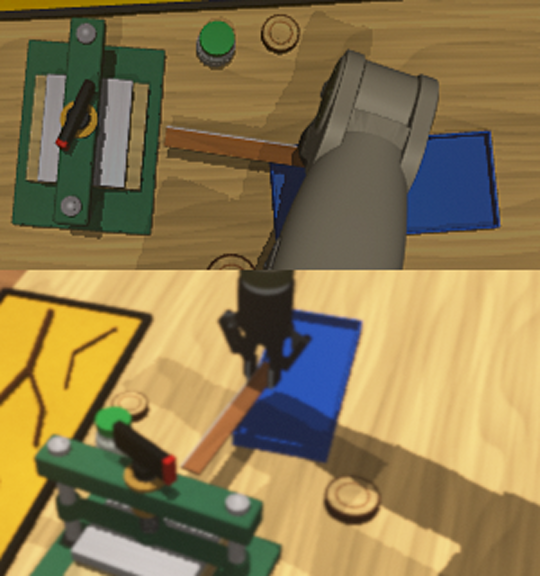

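The straightedge is out, held level and clear of the press. The tray is in line with it, so I'm moving over.

Call:
servo_tool --increments '[{"x": 24.5,"y": -0.5,"z": 0,"roll": -1.6,"grip": 1},{"x": 24.5,"y": 0,"z": 0,"roll": -1.6,"grip": 1},{"x": 24.5,"y": 0.5,"z": 0,"roll": -1.6,"grip": 1},{"x": 24.5,"y": 1.5,"z": 0,"roll": -1.6,"grip": 1},{"x": 24.5,"y": 2,"z": 0,"roll": -1.6,"grip": 1}]'

```text
clock: 9.98
tcp_pos: [0.5648, -0.2526, 0.0788]
orientation: [-0.0, -0.696, 0.718, 0.001]
wrist_force: [0.3, -0.3, -0.9]
finger_gap: 0.0265
grip_force: 39.4
```

Call:
servo_tool --increments '[{"x": 24.5,"y": 3,"z": 0,"roll": -1.6,"grip": 1},{"x": 24.5,"y": 3.5,"z": 0,"roll": -1.6,"grip": 1},{"x": 24,"y": 4,"z": 0,"roll": -1.6,"grip": 1},{"x": 0,"y": 0,"z": 20,"roll": 0,"grip": 1},{"x": 0,"y": 0,"z": 20,"roll": 0,"grip": 1}]'

```text
clock: 10.4
tcp_pos: [0.5552, -0.3276, 0.0399]
orientation: [-0.0, 0.724, -0.69, 0.002]
wrist_force: [0.5, -0.4, -1.6]
finger_gap: 0.0269
grip_force: 39.5
```

Call:
servo_tool --increments '[{"x": 0,"y": 0,"z": 15,"roll": 0,"grip": 1},{"x": 0,"y": 0,"z": 0,"roll": 0,"grip": 1},{"x": 0,"y": 0,"z": 0,"roll": 0,"grip": 1}]'

```text
clock: 10.65
tcp_pos: [0.5534, -0.3243, 0.0232]
orientation: [0.0, 0.725, -0.689, -0.002]
wrist_force: [0.3, -0.3, -0.1]
finger_gap: 0.0267
grip_force: 39.5
```

```bash
python3 - <<'E'
from h import *
p,y,s=pose(); print(p,y,s['wrist_force'],s['ft_torque'])
E
```

```text
[ 0.55341262 -0.32425021  0.02318824] -87.08620270547576 [ 0.29667871 -0.32033621 -0.1407338 ] [ 0.02205743 -0.06250611 -0.07168683]
```

Call:
servo_tool --increments '[{"x": 0,"y": 0,"z": 10,"roll": 0,"grip": 1},{"x": 0,"y": 0,"z": 5,"roll": 0,"grip": 1},{"x": 0,"y": 0,"z": 3,"roll": 0,"grip": 1},{"x": 0,"y": 0,"z": 0,"roll": 0,"grip": 1}]'

```text
clock: 10.98
tcp_pos: [0.5542, -0.3253, 0.0063]
orientation: [0.0, 0.725, -0.689, -0.0]
wrist_force: [0.2, 0.3, -0.9]
finger_gap: 0.0265
grip_force: 39.5
```

Call:
servo_tool --increments '[{"x": 0,"y": 0,"z": 2,"roll": 0,"grip": 1},{"x": 0,"y": 0,"z": 1,"roll": 0,"grip": 1},{"x": 0,"y": 0,"z": 0,"roll": 0,"grip": 1}]'

```text
clock: 11.23
tcp_pos: [0.5547, -0.3259, 0.0041]
orientation: [-0.0, 0.725, -0.689, 0.0]
wrist_force: [-0.5, -0.8, -0.7]
finger_gap: 0.0267
grip_force: 39.5
```

Call:
servo_tool --increments '[{"x": 0,"y": 0,"z": 2,"roll": 0,"grip": 1},{"x": 0,"y": 0,"z": 0,"roll": 0,"grip": 0.5},{"x": 0,"y": 0,"z": 0,"roll": 0,"grip": 0.4},{"x": 0,"y": 0,"z": 0,"roll": 0,"grip": 0.35},{"x": 0,"y": 0,"z": 0,"roll": 0,"grip": 0.35}]'

```text
clock: 11.65
tcp_pos: [0.5544, -0.3257, 0.0017]
orientation: [0.0, 0.725, -0.689, -0.0]
wrist_force: [0.1, 0.5, -0.0]
finger_gap: 0.0554
grip_force: 0.0
```

Call:
servo_tool --increments '[{"x": 0,"y": 0,"z": -15,"roll": 0,"grip": 0.35},{"x": 0,"y": 0,"z": -40,"roll": 0,"grip": 0},{"x": 0,"y": 0,"z": -40,"roll": 0,"grip": 0},{"x": 0,"y": 0,"z": -40,"roll": 0,"grip": 0},{"x": 0,"y": 0,"z": -40,"roll": 0,"grip": 0}]'

```text
clock: 12.07
tcp_pos: [0.554, -0.3255, 0.1783]
orientation: [0.0, 0.725, -0.689, -0.0]
wrist_force: [1.3, -1.0, 0.2]
finger_gap: 0.0854
grip_force: 0.0
```

Call:
servo_tool --increments '[{"x": 0,"y": 0,"z": -40,"roll": 0,"grip": 0},{"x": 0,"y": 0,"z": -40,"roll": 0,"grip": 0},{"x": 0,"y": 0,"z": -20,"roll": 0,"grip": 0},{"x": 0,"y": 0,"z": 0,"roll": 0,"grip": 0}]'

```text
clock: 12.4
tcp_pos: [0.5562, -0.3271, 0.2834]
orientation: [-0.001, 0.725, -0.689, 0.005]
wrist_force: [0.4, -0.6, 0.5]
finger_gap: 0.0856
grip_force: 0.0
```

```bash
python3 - <<'E'
from h import *
p,y,s=pose(); print(p,y,s['wrist_force'],s['ft_torque'])
plan([.633,.178,.285],0,-26-y,18,0)
im=snap('top','t4.png')[140:290,220:520]; im2=snap('side','s4.png')[160:330,190:490]
o=np.vstack([im,im2])[:,:,::-1]; cv2.imwrite('pics/c4.png',cv2.resize(o,None,fx=1.8,fy=1.8,interpolation=cv2.INTER_CUBIC))
E
```

```text
[ 0.55624744 -0.32711151  0.28342164] -87.12976165927522 [ 0.41973263 -0.5743995   0.52368665] [0.00377425 0.03678024 0.02108792]
[{"x": -27.8, "y": -5.7, "z": -0.1, "roll": -3.4, "grip": 0}, {"x": -27.4, "y": -7.3, "z": -0.1, "roll": -3.4, "grip": 0}, {"x": -26.9, "y": -8.9, "z": -0.1, "roll": -3.4, "grip": 0}, {"x": -26.4, "y": -10.5, "z": -0.1, "roll": -3.4, "grip": 0}, {"x": -25.7, "y": -12.0, "z": -0.1, "roll": -3.4, "grip": 0}]
[{"x": -24.9, "y": -13.5, "z": -0.1, "roll": -3.4, "grip": 0}, {"x": -24.1, "y": -15.0, "z": -0.1, "roll": -3.4, "grip": 0}, {"x": -23.2, "y": -16.4, "z": -0.1, "roll": -3.4, "grip": 0}, {"x": -22.2, "y": -17.7, "z": -0.1, "roll": -3.4, "grip": 0}, {"x": -21.1, "y": -19.0, "z": -0.1, "roll": -3.4, "grip": 0}]
[{"x": -19.9, "y": -20.2, "z": -0.1, "roll": -3.4, "grip": 0}, {"x": -18.7, "y": -21.4, "z": -0.1, "roll": -3.4, "grip": 0}, {"x": -17.4, "y": -22.4, "z": -0.1, "roll": -3.4, "grip": 0}, {"x": -16.0, "y": -23.4, "z": -0.1, "roll": -3.4, "grip": 0}, {"x": -14.6, "y": -24.3, "z": -0.1, "roll": -3.4, "grip": 0}]
[{"x": -13.1, "y": -25.2, "z": -0.1, "roll": -3.4, "grip": 0}, {"x": -11.6, "y": -25.9, "z": -0.1, "roll": -3.4, "grip": 0}, {"x": -10.1, "y": -26.5, "z": -0.1, "roll": -3.4, "grip": 0}]
```

View pics/c4.png

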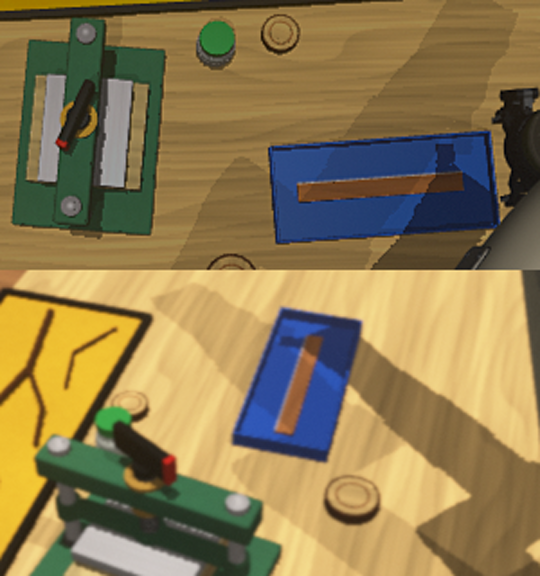

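The straightedge lies flat and centred in the tray (strip from (298,192) to (463,181) in the crop, tray 272–498). Now I'm going back to the handle.

Call:
servo_tool --increments '[{"x": -28,"y": -5.5,"z": 0,"roll": -3.4,"grip": 0},{"x": -27.5,"y": -7.5,"z": 0,"roll": -3.4,"grip": 0},{"x": -27,"y": -9,"z": 0,"roll": -3.4,"grip": 0},{"x": -26.5,"y": -10.5,"z": 0,"roll": -3.4,"grip": 0},{"x": -25.5,"y": -12,"z": 0,"roll": -3.4,"grip": 0}]'

```text
clock: 12.92
tcp_pos: [0.5748, -0.1835, 0.274]
orientation: [0.0, 0.819, -0.573, -0.002]
wrist_force: [0.1, 0.9, -0.1]
finger_gap: 0.0853
grip_force: 0.0
```

Call:
servo_tool --increments '[{"x": -25,"y": -13.5,"z": 0,"roll": -3.4,"grip": 0},{"x": -24,"y": -15,"z": 0,"roll": -3.4,"grip": 0},{"x": -23,"y": -16.5,"z": 0,"roll": -3.4,"grip": 0},{"x": -22,"y": -17.5,"z": 0,"roll": -3.4,"grip": 0},{"x": -21,"y": -19,"z": 0,"roll": -3.4,"grip": 0}]'

```text
clock: 13.33
tcp_pos: [0.596, -0.0438, 0.274]
orientation: [0.001, 0.895, -0.446, -0.002]
wrist_force: [0.6, -0.5, 0.5]
finger_gap: 0.0855
grip_force: 0.0
```

Call:
servo_tool --increments '[{"x": -20,"y": -20,"z": 0,"roll": -3.4,"grip": 0},{"x": -18.5,"y": -21.5,"z": 0,"roll": -3.4,"grip": 0},{"x": -17.5,"y": -22.5,"z": 0,"roll": -3.4,"grip": 0},{"x": -16,"y": -23.5,"z": 0,"roll": -3.4,"grip": 0},{"x": -14.5,"y": -24.5,"z": 0,"roll": -3.4,"grip": 0}]'

```text
clock: 13.75
tcp_pos: [0.6174, 0.0965, 0.274]
orientation: [0.001, 0.951, -0.309, -0.002]
wrist_force: [1.1, -0.7, 0.5]
finger_gap: 0.0855
grip_force: 0.0
```

Call:
servo_tool --increments '[{"x": -13,"y": -25,"z": 0,"roll": -3.4,"grip": 0},{"x": -11.5,"y": -26,"z": 0,"roll": -3.4,"grip": 0},{"x": -10,"y": -26.5,"z": 0,"roll": -3.4,"grip": 0},{"x": 0,"y": 0,"z": 0,"roll": 0,"grip": 0},{"x": 0,"y": 0,"z": 0,"roll": 0,"grip": 0}]'

```text
clock: 14.17
tcp_pos: [0.6303, 0.1805, 0.2737]
orientation: [0.001, 0.975, -0.223, -0.002]
wrist_force: [-0.7, -0.1, -1.1]
finger_gap: 0.0855
grip_force: 0.0
```

```bash
python3 - <<'E'
from h import *
p,y,s=pose(); print(p,y,s['wrist_force'],s['ft_torque'],s['joint_pos'])
plan([.633,.178,.2115],0,-26-y,3,0)
E
```

```text
[0.63030976 0.18050136 0.27373015] -25.794551291323437 [-0.69187884 -0.05559435 -1.09642155] [ 0.01489605  0.01775726 -0.02002453] [ 1.56717863e-01  4.81475215e-01  3.98991688e-01  1.49294738e+00
 -2.91968984e-04 -2.53467951e+00]
[{"x": 1.2, "y": 0.4, "z": 20.7, "roll": 0.07, "grip": 0}, {"x": 1.2, "y": 0.4, "z": 20.7, "roll": 0.07, "grip": 0}, {"x": 1.2, "y": 0.4, "z": 20.7, "roll": 0.07, "grip": 0}]
```

Call:
servo_tool --increments '[{"x": 1.2,"y": 0.4,"z": 21,"roll": 0,"grip": 0},{"x": 1.2,"y": 0.4,"z": 21,"roll": 0,"grip": 0},{"x": 1.2,"y": 0.4,"z": 20,"roll": 0,"grip": 0.2},{"x": 0,"y": 0,"z": 0,"roll": 0,"grip": 0.4},{"x": 0,"y": 0,"z": 0,"roll": 0,"grip": 0.6}]' --grip_force 40

```text
clock: 14.58
tcp_pos: [0.6326, 0.175, 0.2128]
orientation: [0.001, 0.974, -0.225, -0.002]
wrist_force: [0.1, 0.7, 0.4]
finger_gap: 0.0519
grip_force: 0.0
```

Call:
servo_tool --increments '[{"x": 0,"y": 0,"z": 0,"roll": 0,"grip": 0.75},{"x": 0,"y": 0,"z": 0,"roll": 0,"grip": 1},{"x": 0,"y": 0,"z": 0,"roll": 0,"grip": 1},{"x": 0,"y": 0,"z": 0,"roll": 0,"grip": 1},{"x": 0,"y": 0,"z": 0,"roll": 0,"grip": 1}]'

```text
clock: 15.0
tcp_pos: [0.6362, 0.1787, 0.2167]
orientation: [-0.003, 0.975, -0.224, 0.002]
wrist_force: [3.9, 7.3, -0.5]
finger_gap: 0.0131
grip_force: 44.6
```

```bash
cat > st.py <<'E'
from h import *
p,y,s=pose(); print(p.round(4),round(y,2),s['wrist_force'].round(1),s['ft_torque'].round(3),s['tau'][5].round(3),s['finger_gap'],s['joint_pos'][5].round(4))
E
python3 st.py
```

```text
[0.6362 0.1787 0.2167] -25.87 [ 3.9  7.3 -0.5] [ 1.17  -0.745 -0.109] -0.112 0.013104728936449329 -2.5392
```

Call:
servo_tool --increments '[{"x": 0,"y": 0,"z": 0.3,"roll": 7,"grip": 1},{"x": 0,"y": 0,"z": 0.3,"roll": 7,"grip": 1},{"x": 0,"y": 0,"z": 0.3,"roll": 7,"grip": 1},{"x": 0,"y": 0,"z": 0.3,"roll": 7,"grip": 1},{"x": 0,"y": 0,"z": 0.3,"roll": 7,"grip": 1}]' --grip_force 60

```text
clock: 15.42
tcp_pos: [0.6348, 0.1773, 0.2152]
orientation: [-0.001, 0.861, -0.509, 0.001]
wrist_force: [-0.8, 2.3, 1.7]
finger_gap: 0.0127
grip_force: 62.7
```

```bash
python3 st.py
```

```text
[0.6348 0.1773 0.2152] -61.23 [-0.8  2.3  1.7] [0.221 0.376 0.024] -1.507 0.012653212622327638 -1.9226
```

Call:
servo_tool --increments '[{"x": 0,"y": 0,"z": 0.3,"roll": 7,"grip": 1},{"x": 0,"y": 0,"z": 0.3,"roll": 7,"grip": 1},{"x": 0,"y": 0,"z": 0.3,"roll": 7,"grip": 1},{"x": 0,"y": 0,"z": 0.3,"roll": 7,"grip": 1},{"x": 0,"y": 0,"z": 0.3,"roll": 7,"grip": 1}]'

```text
clock: 15.83
tcp_pos: [0.6328, 0.177, 0.2136]
orientation: [-0.0, -0.668, 0.745, 0.001]
wrist_force: [-6.9, 1.2, 5.9]
finger_gap: 0.0132
grip_force: 63.1
```

Call:
servo_tool --increments '[{"x": 0,"y": 0,"z": 0.3,"roll": 7,"grip": 1},{"x": 0,"y": 0,"z": 0.3,"roll": 7,"grip": 1},{"x": 0,"y": 0,"z": 0.3,"roll": 7,"grip": 1},{"x": 0,"y": 0,"z": 0.3,"roll": 7,"grip": 1},{"x": 0,"y": 0,"z": 0.3,"roll": 7,"grip": 1}]'

```text
clock: 16.25
tcp_pos: [0.6309, 0.1778, 0.212]
orientation: [-0.001, -0.413, 0.911, 0.002]
wrist_force: [-11.2, 3.7, 6.7]
finger_gap: 0.0132
grip_force: 63.3
```

```bash
python3 st.py
```

```text
[0.6309 0.1778 0.212 ] -131.19 [-11.2   3.7   6.7] [0.69  2.348 0.067] -1.478 0.013177561307513259 -0.7009
```

Call:
servo_tool --increments '[{"x": 0,"y": 0,"z": 0.3,"roll": 7,"grip": 1},{"x": 0,"y": 0,"z": 0.3,"roll": 7,"grip": 1},{"x": 0,"y": 0,"z": 0.3,"roll": 7,"grip": 1},{"x": 0,"y": 0,"z": 0.3,"roll": 7,"grip": 1},{"x": 0,"y": 0,"z": 0.3,"roll": 7,"grip": 1}]'

```text
clock: 16.67
tcp_pos: [0.6299, 0.1795, 0.2105]
orientation: [-0.003, -0.121, 0.993, 0.003]
wrist_force: [-14.2, 9.4, 5.9]
finger_gap: 0.013
grip_force: 63.4
```

```bash
python3 st.py
```

```text
[0.6299 0.1795 0.2105] -166.11 [-14.2   9.4   5.9] [1.69  2.667 0.062] -1.475 0.012957054176397646 -0.0901
```

Call:
servo_tool --increments '[{"x": 1,"y": 1,"z": 0.3,"roll": 7,"grip": 1},{"x": 1,"y": 1.5,"z": 0.3,"roll": 7,"grip": 1},{"x": 0,"y": 0.7,"z": 0.3,"roll": 7,"grip": 1},{"x": 0,"y": 0.4,"z": 0.3,"roll": 7,"grip": 1},{"x": 0,"y": 0.4,"z": 0.3,"roll": 7,"grip": 1}]'

```text
clock: 17.08
tcp_pos: [0.6299, 0.1818, 0.209]
orientation: [-0.001, 0.184, 0.983, 0.001]
wrist_force: [-7.3, 4.1, 4.0]
finger_gap: 0.0131
grip_force: 62.9
```

```bash
python3 st.py
```

```text
[0.6299 0.1818 0.209 ] 158.82 [-7.3  4.1  4. ] [0.917 1.376 0.022] -1.512 0.013122846650833579 0.5269
```

Call:
servo_tool --increments '[{"x": 1,"y": 0.5,"z": 0.3,"roll": 6,"grip": 1},{"x": 0,"y": 0.4,"z": 0.3,"roll": 6,"grip": 1},{"x": 0,"y": 0.3,"z": 0.3,"roll": 6,"grip": 1},{"x": 0,"y": 0,"z": 0,"roll": 0,"grip": 1}]'

```text
clock: 17.42
tcp_pos: [0.6304, 0.1828, 0.2082]
orientation: [-0.0, 0.335, 0.942, 0.001]
wrist_force: [-4.7, 3.7, 2.8]
finger_gap: 0.0128
grip_force: 62.9
```

```bash
python3 st.py
```

```text
[0.6304 0.1828 0.2082] 140.88 [-4.7  3.7  2.8] [ 0.697  0.974 -0.102] 0.865 0.012751831903728248 0.8418
```

Call:
servo_tool --increments '[{"x": 0,"y": 0.3,"z": 0.3,"roll": 6,"grip": 1},{"x": 0,"y": 0,"z": 0,"roll": 0,"grip": 1}]'

```text
clock: 17.58
tcp_pos: [0.6307, 0.1831, 0.2079]
orientation: [-0.0, 0.384, 0.924, 0.001]
wrist_force: [-4.1, 3.3, 3.9]
finger_gap: 0.0132
grip_force: 62.9
```

```bash
python3 st.py
```

```text
[0.6307 0.1831 0.2079] 134.89 [-4.1  3.3  3.9] [ 0.763  0.912 -0.064] 0.754 0.013174300935946587 0.9466
```

Call:
servo_tool --increments '[{"x": 0,"y": 0.2,"z": 0.13,"roll": 3,"grip": 1},{"x": 0,"y": 0.2,"z": 0.13,"roll": 3,"grip": 1}]'

```text
clock: 17.75
tcp_pos: [0.6309, 0.1833, 0.2076]
orientation: [-0.001, 0.431, 0.903, 0.001]
wrist_force: [-4.5, 3.0, 4.4]
finger_gap: 0.013
grip_force: 62.8
```

```bash
python3 st.py
```

```text
[0.6309 0.1833 0.2076] 129.0 [-4.5  3.   4.4] [0.693 0.919 0.039] -0.701 0.013048122966498318 1.0498
```

Call:
servo_tool --increments '[{"x": 0,"y": 0.2,"z": 0.13,"roll": 3,"grip": 1},{"x": 0,"y": 0.2,"z": 0.13,"roll": 3,"grip": 1}]'

```text
clock: 17.92
tcp_pos: [0.6312, 0.1835, 0.2073]
orientation: [-0.001, 0.477, 0.879, 0.001]
wrist_force: [-4.1, 3.4, 4.5]
finger_gap: 0.0126
grip_force: 62.9
```

```bash
python3 st.py
```

```text
[0.6312 0.1835 0.2073] 122.99 [-4.1  3.4  4.5] [0.706 0.966 0.05 ] -0.651 0.012605137048917093 1.155
```

Call:
servo_tool --increments '[{"x": 0,"y": 0.2,"z": 0.13,"roll": 3,"grip": 1}]'

```text
clock: 18.0
tcp_pos: [0.6314, 0.1836, 0.2072]
orientation: [-0.001, 0.5, 0.866, 0.001]
wrist_force: [-4.5, 2.3, 3.1]
finger_gap: 0.0126
grip_force: 62.9
```

```bash
python3 st.py
```

```text
[0.6314 0.1836 0.2072] 119.99 [-4.5  2.3  3.1] [0.595 0.966 0.061] -0.622 0.012560596829925118 1.2074
```

Call:
servo_tool --increments '[{"x": 0,"y": 0.2,"z": 0.13,"roll": 3,"grip": 1}]'

```text
clock: 18.08
tcp_pos: [0.6316, 0.1837, 0.2071]
orientation: [-0.001, 0.523, 0.853, 0.001]
wrist_force: [-5.0, 3.3, 3.0]
finger_gap: 0.0129
grip_force: 62.9
```

```bash
python3 st.py
```

```text
[0.6316 0.1837 0.2071] 116.99 [-5.   3.3  3. ] [0.676 0.883 0.059] -0.591 0.012948876542889525 1.2598
```

Call:
servo_tool --increments '[{"x": 0,"y": 0.2,"z": 0.13,"roll": 3,"grip": 1}]'

```text
clock: 18.17
tcp_pos: [0.6318, 0.1838, 0.207]
orientation: [-0.001, 0.545, 0.839, 0.001]
wrist_force: [-5.4, 3.0, 3.4]
finger_gap: 0.0129
grip_force: 62.9
```

```bash
python3 st.py
```

```text
[0.6318 0.1838 0.207 ] 114.0 [-5.4  3.   3.4] [0.708 0.877 0.084] -0.561 0.012924869622808534 1.3122
```

Call:
servo_tool --increments '[{"x": 0,"y": 0.2,"z": 0.13,"roll": 3,"grip": 1}]'

```text
clock: 18.25
tcp_pos: [0.6319, 0.1839, 0.2069]
orientation: [-0.001, 0.566, 0.824, 0.001]
wrist_force: [-4.1, 3.7, 3.7]
finger_gap: 0.0127
grip_force: 62.9
```

```bash
python3 st.py
```

```text
[0.6319 0.1839 0.2069] 111.0 [-4.1  3.7  3.7] [0.626 0.885 0.171] -0.531 0.012747317464343553 1.3646
```

Call:
servo_tool --increments '[{"x": 0,"y": 0.2,"z": 0.13,"roll": 3,"grip": 1}]'

```text
clock: 18.33
tcp_pos: [0.6321, 0.184, 0.2067]
orientation: [-0.001, 0.588, 0.809, 0.001]
wrist_force: [-4.9, 3.1, 3.2]
finger_gap: 0.0129
grip_force: 62.9
```

```bash
python3 st.py
```

```text
[0.6321 0.184  0.2067] 108.01 [-4.9  3.1  3.2] [0.627 0.858 0.16 ] -0.5 0.012911744062366582 1.4169
```

Call:
servo_tool --increments '[{"x": 0,"y": 0.2,"z": 0.1,"roll": 2.5,"grip": 1}]'

```text
clock: 18.42
tcp_pos: [0.6323, 0.184, 0.2066]
orientation: [-0.001, 0.605, 0.796, 0.001]
wrist_force: [-5.2, 2.7, 4.0]
finger_gap: 0.0125
grip_force: 62.9
```

```bash
python3 st.py
```

```text
[0.6323 0.184  0.2066] 105.51 [-5.2  2.7  4. ] [0.571 0.968 0.158] -0.286 0.012465628487639036 1.4605
```

Call:
servo_tool --increments '[{"x": 0,"y": 0,"z": 0,"roll": 0,"grip": 1}]'

```text
clock: 18.5
tcp_pos: [0.6323, 0.184, 0.2066]
orientation: [-0.001, 0.605, 0.796, 0.001]
wrist_force: [-5.0, 3.4, 3.6]
finger_gap: 0.0127
grip_force: 62.9
```

```bash
python3 st.py
```

```text
[0.6323 0.184  0.2066] 105.54 [-5.   3.4  3.6] [0.561 0.918 0.019] 0.478 0.01269924357730854 1.46
```

Call:
servo_tool --increments '[{"x": 0,"y": 0.15,"z": 0.1,"roll": 2,"grip": 1}]'

```text
clock: 18.58
tcp_pos: [0.6324, 0.184, 0.2065]
orientation: [-0.001, 0.618, 0.786, 0.001]
wrist_force: [-5.8, 2.6, 3.3]
finger_gap: 0.013
grip_force: 62.9
```

```bash
python3 st.py
```

```text
[0.6324 0.184  0.2065] 103.63 [-5.8  2.6  3.3] [0.626 0.977 0.191] -0.508 0.012975286864305397 1.4933
```

Call:
servo_tool --increments '[{"x": 0,"y": 0.15,"z": 0.1,"roll": 2,"grip": 1}]'

```text
clock: 18.67
tcp_pos: [0.6325, 0.1841, 0.2065]
orientation: [-0.001, 0.632, 0.775, 0.001]
wrist_force: [-5.5, 2.2, 3.5]
finger_gap: 0.0129
grip_force: 62.9
```

```bash
python3 st.py
```

```text
[0.6325 0.1841 0.2065] 101.57 [-5.5  2.2  3.5] [0.569 0.97  0.232] -0.254 0.012917709776440538 1.5294
```

Running torque is 0.23 N m, or about 70 N on the boards by the 40 N per 0.1 N m figure. I'll hold briefly, then back off a quarter turn.

Call:
servo_tool --increments '[{"x": 0,"y": 0,"z": 0,"roll": 0,"grip": 1},{"x": 0,"y": 0,"z": 0,"roll": 0,"grip": 1},{"x": 0,"y": 0,"z": 0,"roll": 0,"grip": 1}]'

```text
clock: 18.92
tcp_pos: [0.6325, 0.1841, 0.2065]
orientation: [-0.001, 0.632, 0.775, 0.001]
wrist_force: [-5.0, 3.5, 3.2]
finger_gap: 0.0126
grip_force: 62.9
```

```bash
python3 st.py
```

```text
[0.6325 0.1841 0.2065] 101.65 [-5.   3.5  3.2] [0.576 0.951 0.151] 0.117 0.012615766221299597 1.5279
```

Call:
servo_tool --increments '[{"x": 0,"y": -0.3,"z": -0.3,"roll": -6.9,"grip": 1},{"x": 0,"y": -0.4,"z": -0.3,"roll": -6.9,"grip": 1},{"x": 0,"y": -0.4,"z": -0.3,"roll": -6.9,"grip": 1},{"x": 0,"y": -0.4,"z": -0.3,"roll": -6.9,"grip": 1},{"x": 0,"y": -0.4,"z": -0.3,"roll": -6.9,"grip": 1}]'

```text
clock: 19.33
tcp_pos: [0.6306, 0.183, 0.2079]
orientation: [-0.001, 0.371, 0.929, 0.001]
wrist_force: [-5.5, 3.2, 4.3]
finger_gap: 0.0126
grip_force: 63.0
```

Call:
servo_tool --increments '[{"x": 0,"y": -0.4,"z": -0.3,"roll": -6.9,"grip": 1},{"x": 0,"y": -0.4,"z": -0.3,"roll": -6.9,"grip": 1},{"x": 0,"y": -0.4,"z": -0.3,"roll": -6.9,"grip": 1},{"x": 0,"y": -0.4,"z": -0.3,"roll": -6.9,"grip": 1},{"x": 0,"y": -0.4,"z": -0.3,"roll": -6.9,"grip": 1}]'

```text
clock: 19.75
tcp_pos: [0.6296, 0.1811, 0.2095]
orientation: [-0.0, 0.079, 0.997, 0.001]
wrist_force: [-6.2, 2.0, 3.7]
finger_gap: 0.0129
grip_force: 63.0
```

Call:
servo_tool --increments '[{"x": 0,"y": -0.4,"z": -0.3,"roll": -6.9,"grip": 1},{"x": 0,"y": -0.4,"z": -0.3,"roll": -6.9,"grip": 1},{"x": 0,"y": -0.4,"z": -0.3,"roll": -6.9,"grip": 1},{"x": 0,"y": -0.4,"z": -0.3,"roll": -6.9,"grip": 1},{"x": 0,"y": 0,"z": 0,"roll": 0,"grip": 1}]'

```text
clock: 20.17
tcp_pos: [0.6297, 0.1794, 0.2107]
orientation: [-0.0, -0.161, 0.987, 0.001]
wrist_force: [-5.7, 1.9, 4.7]
finger_gap: 0.0128
grip_force: 63.0
```

```bash
python3 st.py
```

```text
[0.6297 0.1794 0.2107] -161.5 [-5.7  1.9  4.7] [0.372 1.223 0.023] -1.096 0.012840989335899451 -0.1685
```

Call:
servo_tool --increments '[{"x": 0,"y": 0,"z": 0,"roll": 0,"grip": 0.7},{"x": 0,"y": 0,"z": 0,"roll": 0,"grip": 0.4},{"x": 0,"y": 0,"z": 0,"roll": 0,"grip": 0.2},{"x": 0,"y": 0,"z": 0,"roll": 0,"grip": 0.2},{"x": 0,"y": 0,"z": -25,"roll": 0,"grip": 0.2}]'

```text
clock: 20.58
tcp_pos: [0.6287, 0.1781, 0.2288]
orientation: [-0.004, -0.158, 0.987, -0.0]
wrist_force: [0.4, -0.2, -1.3]
finger_gap: 0.0679
grip_force: 0.0
```

Call:
servo_tool --increments '[{"x": 0,"y": 0,"z": -40,"roll": 0,"grip": 0.2},{"x": 0,"y": 0,"z": -40,"roll": 0,"grip": 0.2},{"x": 0,"y": 0,"z": 0,"roll": 0,"grip": 0.2},{"x": 0,"y": 0,"z": 0,"roll": 0,"grip": 0.2},{"x": 0,"y": 0,"z": 0,"roll": 0,"grip": 0.2}]'

```text
clock: 21.0
tcp_pos: [0.6312, 0.1786, 0.3137]
orientation: [0.0, -0.158, 0.987, -0.0]
wrist_force: [0.4, -1.2, -0.6]
finger_gap: 0.068
grip_force: 0.0
```

```bash
python3 st.py; python3 - <<'E'
from h import *
im=snap('top','t5.png')[140:290,220:520]; im2=snap('side','s5.png')[200:370,190:490]
o=np.vstack([im,im2])[:,:,::-1]; cv2.imwrite('pics/c5.png',cv2.resize(o,None,fx=1.8,fy=1.8,interpolation=cv2.INTER_CUBIC))
E
```

```text
[0.6312 0.1786 0.3137] -161.85 [ 0.4 -1.2 -0.6] [ 0.016 -0.04   0.001] 0.001 0.06801937910280492 -0.1633
```

View pics/c5.png

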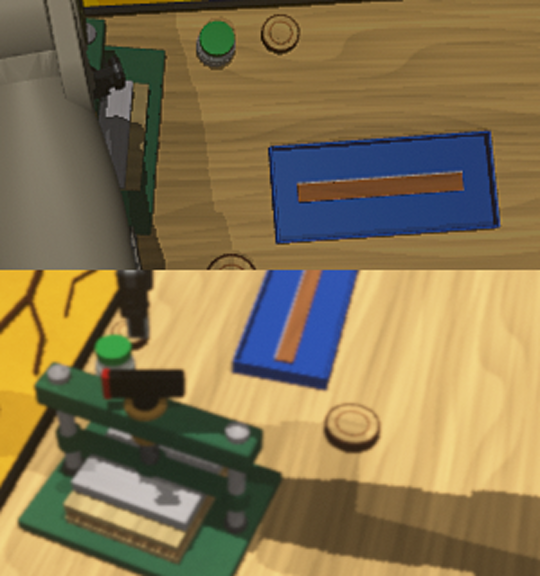

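The straightedge is flat in the tray, the boards are in place, the handle is parked at (143,384) in the crop and the gripper is clear above it. I'm handing in.

```bash
python3 -c "
from workcell import env
print(env.hand_in())"
```

```text
the job is handed in; nothing more can be done
None
```

I handed the job in at about 21 s, and no verdict came back: the straightedge lies flat in the tray, the press was wound to an estimated 70 N and backed off about 97°, which I estimate leaves the platen 3.7 mm clear of the boards, and the boards and nearby things looked unmoved in the last pictures (the screwdriver was out of view).

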